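# Set the guarded transformer dial to its red marker

### The job

Set the regulating transformer for the next run. Take the blue weight case off its clear guard cover and set it down upright on a free spot of the bench, swing the cover up until it stands about upright, and turn the dial until its white pointer line points straight at the red marker dot (not the blue one). Then close the cover fully again; do not drop the case, and do not knock over or shift the glassware and the bottle round about.

Things in the scene. Friction and masses are not known exactly. Their poses are not given: they have to be found in the camera images.
- transformer: Fixed grey box, 206 (x) x 204 (y) x 84 mm high on rubber feet, white scale plate on top with black ticks every 10 degrees round the dial. Origin: centre of its underside; x points from its front (switch, terminals) to its back, z up. The dial axis passes through its x = -12 mm, y = 0.
- dial_center (a point): Point on the dial's axis, 103 mm above the bench, turning with the dial: its own -x axis is the pointer's direction, z is up. The dial is a black disc (diameter 104 mm, top 92 mm above the bench) with an upright wing across it: 96 mm long, 13 mm thick, top 115 mm above the bench, swelling to a hub of 42 mm diameter (top 110 mm above the bench) in the middle.
- dial_tip (a point): Outer end of that half of the wing which carries the white pointer line (on its top and end face); 103 mm above the bench, 48 mm from dial_center, turns with the dial. The plain half of the wing points the other way.
- dial (a joint): Angle of the dial in rad, counter-clockwise from above positive; 0 when the pointer points to the front of the transformer (its -x). Turns almost a whole turn either way from there, with friction (about 0.07 N m, i.e. about 2 N at the wing's end); stays where it is left.
- red_dot: Red marker disc, diameter 14 mm, 2.5 mm thick, fixed on the scale plate 62 to 82 mm from the dial axis, to the left or the right of the dial: the wanted setting. Origin: centre of its underside.
- blue_dot: Blue marker disc of the same size on the other side of the dial: an old setting, to be ignored. Origin: centre of its underside.
- cover (a joint): Angle of the clear guard cover in rad: 0 closed flat over the dial, grows as its front edge swings up and back, 1.57 upright, stop at 1.75. The hinge is stiff (friction about 0.45 N m; moving it takes 2 to 4 N at the bar) and the cover stays at any angle, so it must be pushed fully down.
- cover_bar (a point): Middle of the cover's bar handle: a round black bar, diameter 10 mm, 130 mm long, parallel to the hinge, standing 36 mm free in front of the cover's front wall on two posts 120 mm apart; 116 mm above the bench when closed. It can be pinched from above with the fingers on its front and back, and turns between the pads while the cover swings.
- cover_hinge (a point): Middle of the cover's hinge line, 84 mm above the bench, parallel to the transformer's y, 98 mm behind its origin. The bar runs on a circle of 228 mm radius about it. The cover is a clear hood 190 x 190 mm, 40 mm high (top 124 mm above the bench when closed), walls 3 mm, aluminium edges; it covers the whole dial.
- weight_case: Blue weight case, shut, 54 (x) x 84 (y) x 40 mm high, 0.35 kg more or less; lies on the closed cover at any yaw. Origin: centre of its underside (its body runs from x = -25 to +27 mm); grasp across its x. The bench in front of and beside the transformer is free, save for the bystanders, for y from -0.36 m (a plate with a tube stand lies beyond) to +0.42 m.
- flask: Bystander: conical glass flask upside down, diameter 71 mm, 116 mm high, loose. Origin: centre of its underside.
- wash_bottle: Bystander: plastic bottle with red cap, diameter 75 mm, 188 mm high, loose. Origin: centre of its underside.
- beaker: Bystander: glass beaker upside down, diameter 78 mm, 98 mm high, loose. Origin: centre of its underside.

How it is judged:
By the outcome, as a careful person would: the job done as asked, in the order asked, and still so for the second after the job is handed in, with the robot touching nothing.
It also fails if it takes over 72 s, if anything falls off the work surface, if the arm or the gripper's body presses on something with over 40 N, if the wrist force passes 120 N, or if a joint passes its speed limit or range.

### The arm

A 7-joint arm with a two-finger parallel gripper is mounted at the origin on the work surface; the furniture and walls round the work are solid. World frame = base frame: x ahead of the robot, y to its left, z up, the work surface at z = 0. Lengths are in mm, angles in rad, forces in N, time in s.
With the tool pointing down it reaches from about 400 to 900 mm from the base axis. Payload 5.5 kg.
Tool frame: the origin (TCP) lies at the very end of the fingers, on their centre line; the grasp point (between the pads) lies 19 mm behind it; z points along the fingers, y is the line along which they close (so a half turn about z gives the same grasp; the last joint's range is limited). The gripper opens to 85 mm and grips with 20 to 120 N. Pads are 22 mm wide; open, the fingers measure 114 mm over their backs; the gripper's body (76 mm by 85 mm) begins 54 mm behind the grasp point. The pads swing forward as they close: fully open they stand 13 mm farther back than shut.
Start: joints at [1.472, 0.501, -0.427, 1.55, 0.221, 1.138, -0.21], TCP at [230.105, -607.907, 231.31] pointing down, gripper open.
Joint ranges: [-2.88, 2.88], [-0.31, 2.03], [-1.54, 1.56], [0.2, 2.42], [-1.41, 4.55], [0.19, 2.02], [-2.57, 2.57]. Speed limits (rad/s): [2.57, 2.57, 3.14, 3.14, 3.14, 3.14, 3.14].

### API

Orientations are given as a 3x3 rotation matrix whose columns are the frame's x, y, z axes.
In Python, from bench import ctrl gives the robot as it stands.
- The arm moves only by the shell command python3 inch.py 'ROWS' [OPENING]. ROWS is a JSON list of rows, 1 to 10 of them, each an object with the fields d (a list: dx, dy, dz in cm), rot (a list: a rotation vector rx, ry, rz in units of 0.1 rad); a field left out counts as zero; each row shifts and turns the commanded pose from where the row before left it, along the tool's axes as they then stand; what a row does not reach is not made up. A row lasts 1/10 s, in which the tool goes at most 50 mm and 0.15 rad, less where a joint would pass 70% of its speed; a pose out of reach is approached as far as the arm can. OPENING is the finger opening in mm, set as the command begins (- or left out keeps the last). The fingers move at their own pace and stop on an object; the grip force is fixed at half the most. Time passes only in rows, so rows that do not move let the fingers close. It prints the time, the measured TCP pose, the force, the opening and the grip force at its end. Input that does not fit is refused with a message, and nothing moves.
- ctrl.read_state(): the state, without advancing time (a new reading comes with each control period).
- ctrl.snapshot(name): name is "scene" or "top"; returns a dict with "image" (400x640x3 uint8, red, green, blue), "fx", "fy", "cx", "cy" (pixels), "cam_to_world" (4x4, takes a point from camera to world coordinates). Camera axes: x right, y down, z forward; pixel columns grow to the right and rows downward; lengths in mm; the calibration is good to about 2 mm. A picture is of the moment at which its call begins. There is no depth.
- ctrl.finish_job(): hands the job in; it is judged then, once.
The state is a dict: "time_s": time; "joints": joint angles; "qvel": joint speeds; "joint_efforts": joint torques, N m; "eef_pos": TCP position; "tool_rot": TCP orientation; "wrist_force": force on the tool from outside, world axes, zero at the start; "moment": the same for the moment, N m; "width": finger opening in mm; "finger_force": force on a finger pad.
Only numpy, scipy, OpenCV 4.12 (cv2) and the standard library are available. Lean on these libraries where they do the work, as an engineer would, in place of code of your own. Each camera call takes 0.05 s, during which the arm holds its last target. There are 200 camera calls.

## Working session

There is one attempt and no reset: what is moved stays moved. The work goes in short steps, Python scripts to look and compute and a shell command to move; the robot and the scene stay as the last step left them, time stands still between calls to the robot, and variables do not carry over. Pictures are saved under pics/ and viewed, at most 10 in all, crops included, and the job is handed in when it is done.

```bash
ls; mkdir -p pics; python3 - <<'E'
from bench import ctrl
import cv2,numpy as np,pickle
for n in("scene","top"):
    s=ctrl.snapshot(n); pickle.dump(s,open(f'pics/{n}0.pkl','wb'))
    cv2.imwrite(f'pics/{n}0.png',cv2.resize(s["image"][:,:,::-1],(800,500),interpolation=cv2.INTER_CUBIC))
    print(n,s["fx"],s["fy"],s["cx"],s["cy"]);print(np.round(s["cam_to_world"],3))
st=ctrl.read_state();print(st["eef_pos"],np.round(st["tool_rot"],3),st["width"],st["time_s"])
E
```

```text
bench.py
inch.py
pics
scene 368.42015272669465 368.42015272669465 320.3650488956669 205.29857133572222
[[-6.89000e-01 -4.99000e-01  5.25000e-01  1.01001e+02]
 [-7.25000e-01  4.67000e-01 -5.06000e-01  5.34071e+02]
 [ 7.00000e-03 -7.30000e-01 -6.84000e-01  7.15534e+02]
 [ 0.00000e+00  0.00000e+00  0.00000e+00  1.00000e+00]]
top 458.01369784475156 458.01369784475156 319.72998787001586 203.0967262411574
[[ 3.000000e-02 -9.960000e-01  7.900000e-02  4.866350e+02]
 [-9.990000e-01 -2.900000e-02  1.400000e-02  1.004570e+02]
 [-1.100000e-02 -7.900000e-02 -9.970000e-01  1.134748e+03]
 [ 0.000000e+00  0.000000e+00  0.000000e+00  1.000000e+00]]
[ 229.80893713 -607.32704374  230.35489405] [[ 0.935  0.354 -0.001]
 [ 0.354 -0.935  0.002]
 [ 0.    -0.002 -1.   ]] 85.33120238123914 0.1
```

View pics/scene0.png

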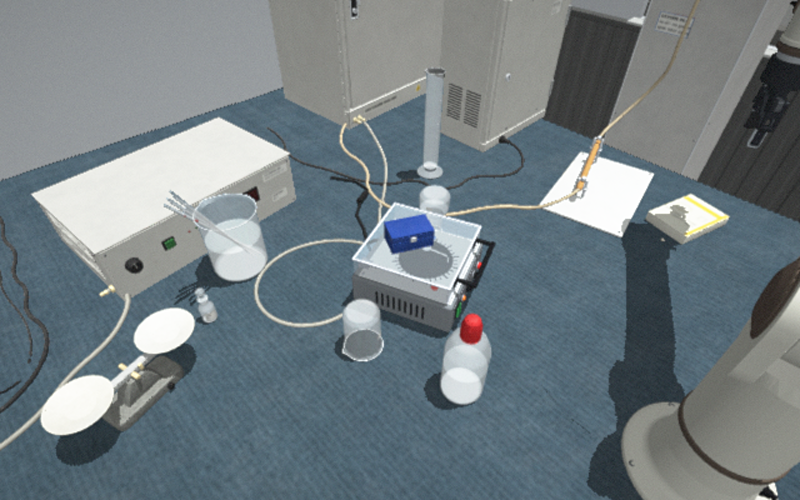

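View pics/top0.png

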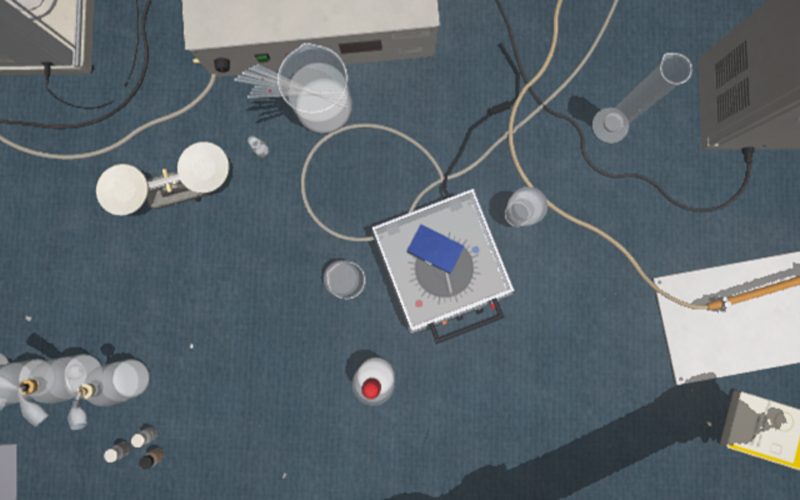

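```bash
python3 - <<'E'
import pickle,cv2
s=pickle.load(open('pics/top0.pkl','rb'))["image"][:,:,::-1]
print(s.shape)
E
```

```text
(400, 640, 3)
```
Scene: red dot at (418,303) in top 800-scale, blue (475,250). Dial center ~ (445,265).

Both views show the transformer with the blue case on its clear cover (top view, about 435,248). The red dot is at (418,303) and the blue one at (475,250). The bar is on the robot side at about (468,325), the bottle is at (373,382), the beaker at (344,280) and the flask at (526,207). I'll enlarge both.

```bash
python3 - <<'E'
import pickle,cv2
for n,x,y in(("top",285,148),("scene",270,155)):
    s=pickle.load(open(f'pics/{n}0.pkl','rb'))["image"][:,:,::-1]
    cv2.imwrite(f'pics/{n}0c.png',cv2.resize(s[y:y+130,x:x+133],None,fx=6,fy=4.6 if 0 else 6,interpolation=cv2.INTER_CUBIC)[:600,:798])
E
```

View pics/top0c.png

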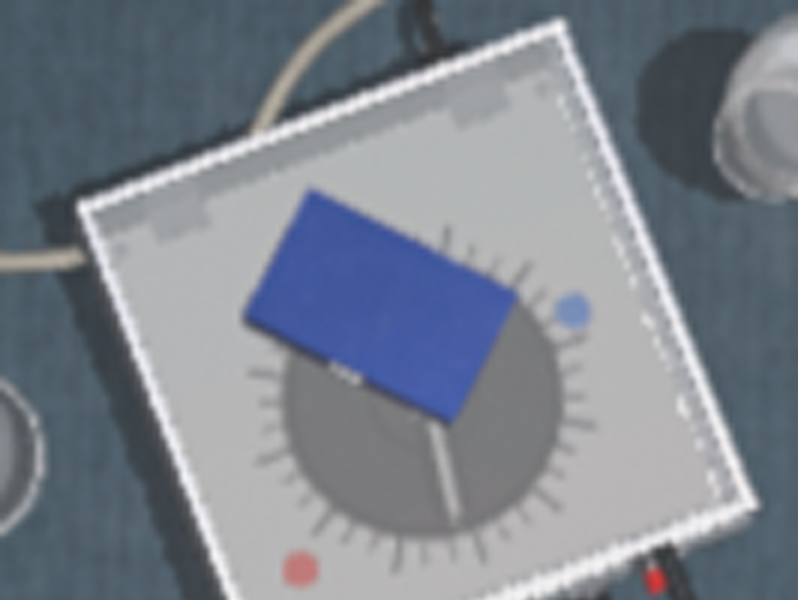

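View pics/scene0c.png

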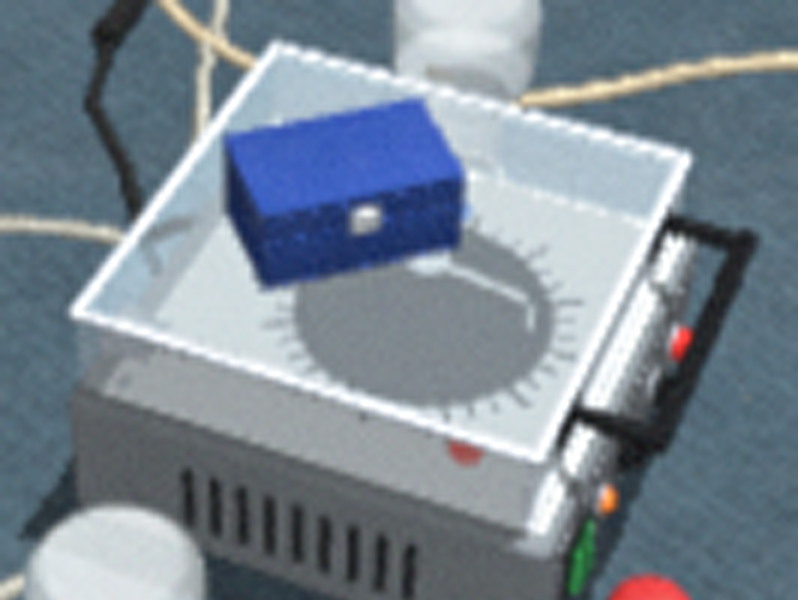

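The crops show the case-top corners at (310,190), (518,293), (453,422) and (248,315) in the top crop, and at (228,135), (420,100), (462,172) and (268,215) in the scene crop. The pointer tip is at (455,520) and the red dot at (301,570). Next I'll triangulate them.

```bash
cat > h.py <<'E'
import pickle,numpy as np
S={n:pickle.load(open(f'pics/{n}0.pkl','rb')) for n in("top","scene")}
def ray(s,u,v):
    T=s["cam_to_world"];d=T[:3,:3]@[(u-s["cx"])/s["fx"],(v-s["cy"])/s["fy"],1];return T[:3,3],d/np.linalg.norm(d)
def tri(rs):
    A=sum(np.eye(3)-np.outer(d,d) for o,d in rs);b=sum((np.eye(3)-np.outer(d,d))@o for o,d in rs)
    p=np.linalg.solve(A,b);return p,[round(float(np.linalg.norm(np.cross(p-o,d))),1) for o,d in rs]
def atz(r,z):
    o,d=r;return o+d*(z-o[2])/d[2]
def tc(x,y):return ray(S["top"],285+x/6-.4,148+y/6-.4)
def sc(x,y):return ray(S["scene"],270+x/6-.4,155+y/6-.4)
def t8(x,y):return ray(S["top"],x*.8-.1,y*.8-.1)
def s8(x,y):return ray(S["scene"],x*.8-.1,y*.8-.1)
E
python3 - <<'E'
from h import *
def P(n,*r):
    p,e=tri(r);print(n,p.round(1),e);return p
c=[P('case',tc(*a),sc(*b)) for a,b in [((310,190),(228,135)),((518,293),(420,100)),((453,422),(462,172)),((248,315),(268,215))]]
m=np.mean(c,0);ax=(c[0]+c[1]-c[2]-c[3])[:2];ay=(c[0]+c[3]-c[1]-c[2])[:2];print('mid',m.round(1),'x yaw',np.arctan2(ax[1],ax[0]),'y-axis yaw-90',np.arctan2(-ay[0],ay[1]),np.linalg.norm(ax)/2,np.linalg.norm(ay)/2)
h=[P('hood',a,b) for a,b in [(tc(80,205),sc(72,315)),(tc(560,22),sc(278,42)),(tc(755,507),sc(690,158)),(t8(412,331),sc(540,460))]]
hm=np.mean(h,0);a=(h[0]+h[1]-h[2]-h[3])[:2];b=(h[0]+h[3]-h[1]-h[2])[:2];print(hm.round(1),np.arctan2(a[1],a[0]),np.arctan2(-b[0],b[1]),np.linalg.norm(a)/2,np.linalg.norm(b)/2)
bar=[P('bar',t8(502,317),sc(755,238)),P('bar',t8(436,341),sc(655,445))]
P('tip',tc(455,520),sc(530,300));P('red',tc(301,570),sc(465,452))
print('red',atz(tc(301,570),86.5),'blue',atz(tc(573,312),86.5),'tip',atz(tc(455,520),115))
print('dial disc c',atz(tc(424,398),92))
print('beaker',atz(t8(344,280),90).round(),atz(t8(344,278),98),'bottle base',atz(s8(462,388),0),'cap',atz(t8(371,388),180),'flask',atz(t8(520,212),50),atz(t8(526,207),0))
E
```

```text
case [615.8  80.3 164.5] [0.4, 0.4]
case [581.7   5.6 161.8] [0.7, 0.7]
case [535.7  28.4 164.6] [1.5, 1.5]
case [570.6 100.9 163.3] [0.2, 0.2]
mid [576.   53.8 163.5] x yaw -0.4437379851055151 y-axis yaw-90 -0.43867350710392583 50.53041539368183 81.29733857780376
hood [613.6 164.8 122.3] [0.7, 0.7]
hood [686.1 -11.9 125.9] [0.1, 0.1]
hood [509.4 -86.4 123.2] [1.0, 1.0]
hood [433.9  90.3 125.7] [2.2, 2.2]
[560.8  39.2 124.3] 0.39603375317171274 0.39640550517627304 193.1137949589204 191.55613147554809
bar [461.3 -68.6 119.9] [0.2, 0.2]
bar [416.3  46.6 115.6] [1.1, 1.1]
tip [501.3  22.6 116.2] [0.7, 0.7]
red [481.2  78.4  84.4] [1.0, 1.0]
red [480.466115    77.85011935  86.5       ] blue [581.81634305 -23.39640324  86.5       ] tip [500.75472129  22.04440799 115.        ]
dial disc c [546.92375244  33.0789225   92.        ]
beaker [519. 215.  90.] [522.30770619 214.43696978  98.        ] bottle base [334.76479857 156.63616919   0.        ] cap [340.17821505 154.23532496 180.        ] flask [ 659.61355249 -111.5153363    50.        ] [ 677.99525013 -133.09975724    0.        ]
```

The manual's scale: shifts go in cm and turns go in units of 0.1 rad. Converting my numbers, -10 mm is -1, -0.128 rad is -1.28.

```bash
cat > go.py <<'E'
# target: x y z yheading(rad) -> tool-axis rotation (z) first, then shift after that rotation
import sys,numpy as np
from bench import ctrl
s=ctrl.read_state();R=np.array(s["tool_rot"]);p=np.array(s["eef_pos"])
t=np.array([float(v) for v in sys.argv[1:4]]);h=float(sys.argv[4])
x=np.array([-np.sin(h),np.cos(h),0]);y=np.array([np.cos(h),np.sin(h),0]);D=np.c_[x,y,[0,0,-1]]
from scipy.spatial.transform import Rotation as Q
print('t',s["time_s"],'p',p.round(1),'F',np.round(s["wrist_force"],1),'q7',round(s["joints"][6],2))
print('rotvec',Q.from_matrix(R.T@D).as_rotvec().round(3),'shift after rot',(D.T@(t-p)).round(1),'shift now',(R.T@(t-p)).round(1))
E
python3 inch.py '[{"d":[0,0,-1],"rot":[0,0,-1.28]},{"d":[0,0,-1],"rot":[0,0,-1.28]},{"d":[0,0,-1],"rot":[0,0,-1.28]},{"d":[0,0,-1],"rot":[0,0,-1.28]},{"d":[0,0,-1],"rot":[0,0,-1.28]},{"d":[0,0,-1],"rot":[0,0,-1.28]}]' 85
python3 inch.py '[{"d":[3.7,0.16,0]},{"d":[3.7,0.16,0]},{"d":[3.7,0.16,0]},{"d":[3.7,0.16,0]},{"d":[3.7,0.16,0]},{"d":[3.7,0.16,0]},{"d":[3.7,0.16,0]},{"d":[3.7,0.16,0]},{"d":[3.7,0.16,0]},{"d":[3.7,0.16,0]}]'
python3 go.py 576 53.8 250 -0.441
```

```text
time_s: 0.7
eef_pos: [229.9, -607.6, 291.1]
tool_rot: [[0.422, 0.907, -0.0], [0.907, -0.422, 0.001], [0.001, -0.001, -1.0]]
wrist_force: [-0.6, 0.2, -0.7]
width: 85.1
finger_force: 0.0
time_s: 1.7
eef_pos: [402.7, -278.6, 291.1]
tool_rot: [[0.427, 0.904, -0.0], [0.904, -0.427, -0.0], [-0.0, -0.0, -1.0]]
wrist_force: [0.7, -0.1, 0.1]
width: 85.1
finger_force: 0.0
t 1.7 p [ 402.7 -278.6  291.1] F [ 0.7 -0.1  0.1] q7 -0.03
rotvec [-0.  0. -0.] shift after rot [374.6  14.8  41.1] shift now [374.6  14.8  41. ]
```

```bash
python3 inch.py '[{"d":[4.2,0.2,0]},{"d":[4.2,0.2,0]},{"d":[4.2,0.2,0]},{"d":[4.2,0.2,0]},{"d":[4.2,0.2,0]},{"d":[4.2,0.2,0]},{"d":[4.2,0.2,0]},{"d":[4.2,0.08,0]},{"d":[3.7,0,2]},{"d":[0,0,2.1]}]'
python3 go.py 576 53.8 136 -0.441
python3 - <<'E'
from bench import ctrl
import cv2
s=ctrl.snapshot("scene")["image"][:,:,::-1]
cv2.imwrite('pics/s1.png',cv2.resize(s[60:260,220:440],(660,600),interpolation=cv2.INTER_CUBIC))
E
```

```text
time_s: 2.7
eef_pos: [576.3, 58.3, 250.5]
tool_rot: [[0.419, 0.908, 0.003], [0.908, -0.419, 0.005], [0.005, 0.0, -1.0]]
wrist_force: [-1.1, 0.1, 0.0]
width: 84.8
finger_force: 0.0
t 2.7 p [576.3  58.3 250.5] F [-1.1  0.1  0. ] q7 -0.9
rotvec [ 0.    -0.005  0.008] shift after rot [ -4.1   1.7 114.5] shift now [ -4.8   1.6 114.5]
```

View pics/s1.png

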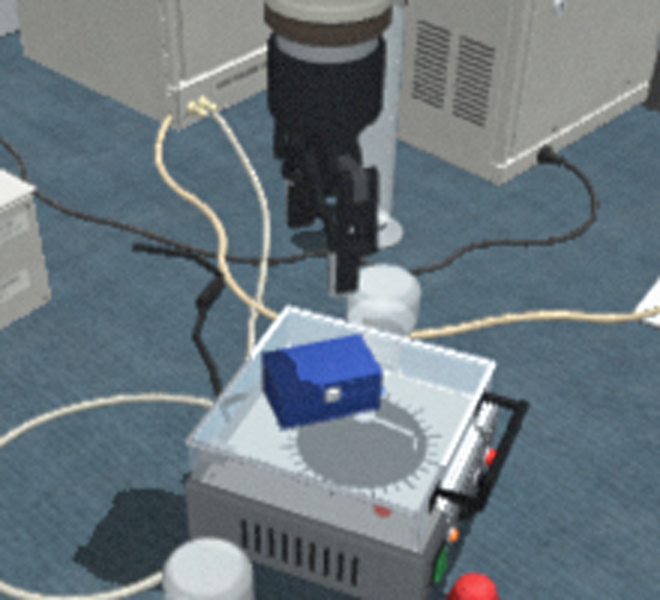

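The open gripper hangs above the blue case at about (320,380) in this crop, with the fingers across the clasp direction. I'll descend and grip.

Converted, 20 mm is 2, 14 mm is 1.4, 0.008 rad is 0.08.

```bash
python3 inch.py '[{"d":[-0.4,0.17,2],"rot":[0,0,0.08]},{"d":[0,0,2]},{"d":[0,0,2]},{"d":[0,0,2]},{"d":[0,0,2]},{"d":[0,0,1.4]},{},{}]'
python3 go.py 576 53.8 136 -0.441
python3 inch.py '[{},{},{},{},{},{},{},{}]' 30
```

```text
time_s: 3.55
eef_pos: [575.1, 46.3, 136.7]
tool_rot: [[0.434, 0.901, 0.0], [0.901, -0.434, -0.0], [0.0, 0.0, -1.0]]
wrist_force: [-0.8, -0.4, 0.5]
width: 85.1
finger_force: 0.0
t 3.55 p [575.1  46.3 136.7] F [-0.8 -0.4  0.5] q7 -0.99
rotvec [ 0.    -0.    -0.008] shift after rot [ 7.2 -2.4  0.7] shift now [ 7.2 -2.4  0.7]
time_s: 4.35
eef_pos: [575.4, 46.7, 137.6]
tool_rot: [[0.434, 0.901, 0.001], [0.901, -0.434, -0.0], [0.0, 0.001, -1.0]]
wrist_force: [-1.4, -1.3, 5.4]
width: 51.3
finger_force: 63.0
```

Converted, -20 mm is -2, -15 mm is -1.5.

```bash
python3 inch.py '[{"d":[0,0,-0.5]},{"d":[0,0,-1.5]},{"d":[0,0,-2]},{"d":[0,0,-2]},{},{}]'
python3 go.py 480 -230 20 -0.441
```

```text
time_s: 4.95
eef_pos: [575.0, 46.3, 196.6]
tool_rot: [[0.434, 0.901, 0.001], [0.901, -0.434, -0.0], [-0.0, 0.001, -1.0]]
wrist_force: [-0.2, -0.3, -4.2]
width: 51.1
finger_force: 63.6
t 4.95 p [575.   46.3 196.6] F [-0.2 -0.3 -4.2] q7 -0.94
rotvec [ 0.001  0.    -0.008] shift after rot [-290.4   32.   176.6] shift now [-290.1   34.2  176.7]
```

Converted, 4 mm is 0.4, -40 mm is -4.

```bash
python3 inch.py '[{"d":[-1.5,0.2,0]},{"d":[-3,0.4,0]},{"d":[-4,0.5,0]},{"d":[-4,0.5,0]},{"d":[-4,0.5,0]},{"d":[-4,0.5,0]},{"d":[-4,0.5,0]},{"d":[-3,0.2,0]},{"d":[-1.5,0.1,0]},{}]'
python3 inch.py '[{"d":[0,0,1.5]},{"d":[0,0,3]},{"d":[0,0,3]},{"d":[0,0,3]},{"d":[0,0,3]},{"d":[0,0,2]},{"d":[0,0,1.5]},{"d":[0,0,0.5]},{},{}]'
python3 inch.py '[{"d":[0,0,0.2]},{"d":[0,0,0.2]},{"d":[0,0,0.2]},{"d":[0,0,0.1]},{"d":[0,0,0.1]},{},{}]'
python3 go.py 480 -230 13 -0.441
```

```text
time_s: 5.95
eef_pos: [477.8, -231.9, 195.1]
tool_rot: [[0.438, 0.899, -0.002], [0.899, -0.438, 0.0], [-0.001, -0.002, -1.0]]
wrist_force: [0.7, 0.6, -3.0]
width: 51.2
finger_force: 63.4
time_s: 6.95
eef_pos: [480.7, -229.2, 22.1]
tool_rot: [[0.433, 0.901, 0.002], [0.901, -0.433, -0.0], [0.0, 0.001, -1.0]]
wrist_force: [0.6, -0.4, -3.4]
width: 51.1
finger_force: 63.4
time_s: 7.65
eef_pos: [479.6, -229.7, 13.6]
tool_rot: [[0.434, 0.901, -0.0], [0.901, -0.434, -0.0], [-0.0, 0.0, -1.0]]
wrist_force: [-2.3, -0.2, 2.6]
width: 50.8
finger_force: 64.1
t 7.65 p [ 479.6 -229.7   13.6] F [-2.3 -0.2  2.6] q7 -0.59
rotvec [ 0.     0.    -0.008] shift after rot [-0.2  0.5  0.6] shift now [-0.2  0.5  0.6]
```

```bash
python3 inch.py '[{},{},{},{}]' 80
python3 inch.py '[{"d":[0,0,-1]},{"d":[0,0,-3]},{"d":[0,0,-4]},{"d":[0,0,-4]},{"d":[0,0,-4]},{"d":[0,0,-2]},{},{}]' 24
python3 go.py 439.5 -11 97 0.396
```

```text
time_s: 8.05
eef_pos: [479.9, -229.5, 13.4]
tool_rot: [[0.434, 0.901, 0.0], [0.901, -0.434, -0.0], [0.0, 0.0, -1.0]]
wrist_force: [-0.1, 0.5, 0.0]
width: 80.0
finger_force: 0.0
time_s: 8.85
eef_pos: [479.6, -229.7, 193.9]
tool_rot: [[0.434, 0.901, 0.001], [0.901, -0.434, -0.001], [-0.001, 0.001, -1.0]]
wrist_force: [-0.4, 0.2, -0.7]
width: 23.9
finger_force: 0.0
t 8.85 p [ 479.6 -229.7  193.9] F [-0.4  0.2 -0.7] q7 -0.38
rotvec [ 0.001  0.001 -0.845] shift after rot [217.3  47.4  96.9] shift now [ 179.7 -131.2   96.6]
```

```bash
python3 inch.py '[{"rot":[0,0,-1]},{"rot":[0,0,-1.45]},{"rot":[0,0,-1.5]},{"rot":[0,0,-1.5]},{"rot":[0,0,-1.5]},{"rot":[0,0,-1.5]},{}]'
python3 inch.py '[{"d":[1.7,0.24,0]},{"d":[3,0.7,0]},{"d":[4,0.9,0]},{"d":[4,0.9,0]},{"d":[4,0.9,0]},{"d":[3,0.7,0]},{"d":[2,0.4,0]},{"d":[0,0,1]},{"d":[0,0,1]},{}]'
python3 go.py 439.5 -11 97 0.396
python3 - <<'E'
from bench import ctrl
import cv2
s=ctrl.snapshot("top");im=s["image"][:,:,::-1]
cv2.imwrite('pics/t2.png',cv2.resize(im[140:310,290:480],(760,680),interpolation=cv2.INTER_CUBIC)[:600])
E
```

```text
time_s: 9.55
eef_pos: [478.6, -228.9, 191.7]
tool_rot: [[-0.387, 0.922, -0.002], [0.922, 0.387, 0.002], [0.003, -0.001, -1.0]]
wrist_force: [0.5, -1.0, -0.1]
width: 24.1
finger_force: 0.0
time_s: 10.55
eef_pos: [438.2, -11.8, 171.5]
tool_rot: [[-0.384, 0.923, -0.003], [0.923, 0.384, 0.0], [0.001, -0.003, -1.0]]
wrist_force: [-0.7, -0.2, -0.2]
width: 23.9
finger_force: 0.0
t 10.55 p [438.2 -11.8 171.5] F [-0.7 -0.2 -0.2] q7 -0.03
rotvec [-0.003 -0.001 -0.002] shift after rot [ 0.2  1.5 74.5] shift now [ 0.1  1.8 74.5]
```

View pics/t2.png

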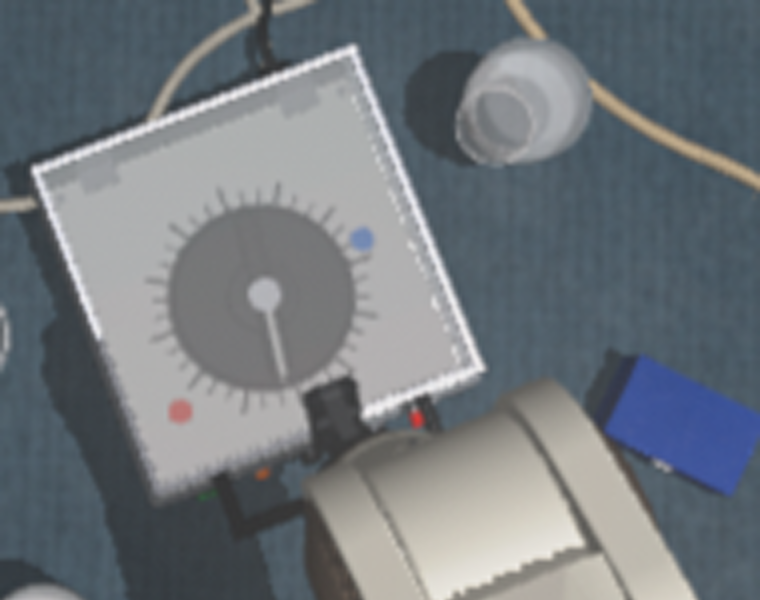

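The case stands upright on the bench at right (685,425). The dial is clear, and the gripper is above the middle of the bar. I'll descend and pinch the bar.

Converted, 6 mm is 0.6, 20 mm is 2.

```bash
python3 inch.py '[{"d":[0,0.15,1.5]},{"d":[0,0,2]},{"d":[0,0,1.5]},{"d":[0,0,1]},{"d":[0,0,0.8]},{"d":[0,0,0.6]},{}]'
python3 inch.py '[{},{},{},{}]' 4
python3 go.py 439.5 -11 97 0.396
```

```text
time_s: 11.3
eef_pos: [440.8, -10.5, 98.9]
tool_rot: [[-0.385, 0.923, -0.001], [0.923, 0.385, 0.0], [0.001, -0.001, -1.0]]
wrist_force: [-0.6, 0.5, -0.6]
width: 24.2
finger_force: 0.0
time_s: 11.7
eef_pos: [441.0, -10.5, 99.7]
tool_rot: [[-0.386, 0.923, 0.0], [0.923, 0.386, -0.001], [-0.001, -0.0, -1.0]]
wrist_force: [-4.2, -0.6, 6.7]
width: 7.9
finger_force: 58.7
t 11.7 p [441.  -10.5  99.7] F [-4.2 -0.6  6.7] q7 -0.18
rotvec [-0.     0.001 -0.   ] shift after rot [ 0.2 -1.5  2.7] shift now [ 0.2 -1.5  2.7]
```

Converted, -17.6 mm is -1.76, -17.3 mm is -1.73.

```bash
python3 inch.py '[{"d":[0,0.3,-1.76]},{"d":[0,0.47,-1.73]},{"d":[0,0.6,-1.7]},{"d":[0,0.71,-1.63]},{"d":[0,0.85,-1.58]},{"d":[0,0.96,-1.5]},{"d":[0,1.09,-1.42]},{"d":[0,1.19,-1.34]},{},{}]'
python3 go.py 439.5 -11 97 0.396
```

```text
time_s: 12.7
eef_pos: [495.6, 12.3, 226.1]
tool_rot: [[-0.386, 0.923, -0.006], [0.923, 0.385, -0.004], [-0.001, -0.006, -1.0]]
wrist_force: [-11.5, -3.2, 11.4]
width: 7.7
finger_force: 59.6
t 12.7 p [495.6  12.3 226.1] F [-11.5  -3.2  11.4] q7 -0.06
rotvec [-0.006  0.001 -0.   ] shift after rot [ 1.000e-01 -6.070e+01  1.291e+02] shift now [  0.3 -59.9 129.5]
```

```bash
python3 inch.py '[{"d":[0,1.2,-1.3]},{"d":[0,1.3,-1.2]},{"d":[0,1.45,-1.02]},{"d":[0,1.55,-0.9]},{"d":[0,1.61,-0.77]},{"d":[0,1.67,-0.65]},{"d":[0,1.71,-0.52]},{"d":[0,1.75,-0.38]},{}]'
python3 go.py 678 88 291 0.396
```

```text
time_s: 13.6
eef_pos: [613.0, 61.5, 295.4]
tool_rot: [[-0.386, 0.923, 0.003], [0.923, 0.386, 0.001], [-0.001, 0.003, -1.0]]
wrist_force: [-1.2, -1.9, 10.0]
width: 7.4
finger_force: 62.2
t 13.6 p [613.   61.5 295.4] F [-1.2 -1.9 10. ] q7 -0.13
rotvec [0.003 0.001 0.   ] shift after rot [-0.6 70.2  4.4] shift now [-0.6 70.1  4.6]
```

```bash
python3 inch.py '[{"d":[0,1.7,0]},{"d":[0,1.8,0.1]},{"d":[0,1.8,0.15]},{"d":[0,1.7,0.2]},{},{}]'
python3 go.py 678 88 291 0.396
python3 - <<'E'
from bench import ctrl
import cv2
s=ctrl.snapshot("scene");im=s["image"][:,:,::-1]
cv2.imwrite('pics/s3.png',cv2.resize(im[60:260,230:450],(660,600),interpolation=cv2.INTER_CUBIC)[:600])
E
```

```text
time_s: 14.2
eef_pos: [680.4, 89.7, 294.3]
tool_rot: [[-0.385, 0.923, 0.013], [0.923, 0.385, 0.004], [-0.001, 0.014, -1.0]]
wrist_force: [4.9, 0.3, 16.6]
width: 7.3
finger_force: 65.9
t 14.2 p [680.4  89.7 294.3] F [ 4.9  0.3 16.6] q7 -0.16
rotvec [ 0.014  0.001 -0.001] shift after rot [-0.6 -2.9  3.3] shift now [-0.6 -2.9  3.3]
```

View pics/s3.png

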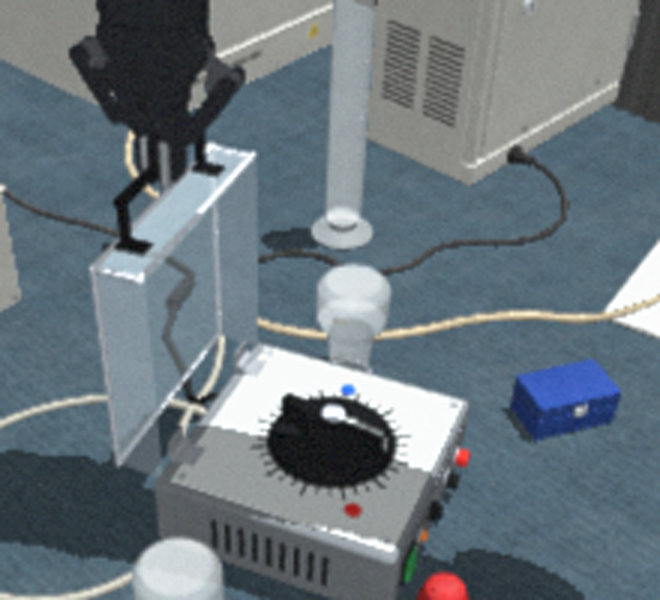

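The cover now stands upright with the bar held at the top. The pointer is still to the front-right (385,440), the red dot is at (352,510) and the blue one at (348,390). I'll release, rise and go to the dial.

Converted, -20 mm is -2, -15 mm is -1.5.

```bash
python3 inch.py '[{},{},{},{"d":[0,0,-1.5]},{"d":[0,0,-2]},{"d":[0,0,-1.5]},{}]' 30
python3 inch.py '[{"d":[0,-1.5,0],"rot":[0,0,-1]},{"rot":[0,0,-1.4]},{"rot":[0,0,-1.45]},{"rot":[0,0,-1.45]},{"rot":[0,0,-1.45]},{"rot":[0,0,-1.45]},{"rot":[0,0,-1.45]},{"rot":[0,0,-1.45]},{"rot":[0,0,-1.5]},{"rot":[0,0,-1.5]}]'
python3 inch.py '[{},{}]'
python3 go.py 512.9 25.1 95 1.806
```

```text
time_s: 14.95
eef_pos: [676.6, 88.4, 342.1]
tool_rot: [[-0.386, 0.923, 0.005], [0.923, 0.386, 0.001], [-0.001, 0.005, -1.0]]
wrist_force: [0.0, 1.0, -0.4]
width: 29.7
finger_force: 0.0
time_s: 15.95
eef_pos: [661.5, 81.6, 338.2]
tool_rot: [[-0.971, -0.239, -0.001], [-0.239, 0.971, -0.0], [0.001, -0.0, -1.0]]
wrist_force: [0.6, 0.7, 0.0]
width: 30.0
finger_force: 0.0
time_s: 16.15
eef_pos: [661.6, 81.7, 338.3]
tool_rot: [[-0.973, -0.229, -0.001], [-0.229, 0.973, 0.0], [0.001, 0.0, -1.0]]
wrist_force: [0.3, 0.5, -0.7]
width: 30.2
finger_force: 0.0
t 16.15 p [661.6  81.7 338.3] F [ 0.3  0.5 -0.7] q7 1.14
rotvec [ 0.    -0.001 -0.004] shift after rot [157.7 -20.4 243.3] shift now [157.5 -21.1 243.4]
```

```bash
python3 inch.py '[{"d":[2,-0.3,0]},{"d":[4,-0.5,0]},{"d":[4,-0.5,0]},{"d":[3.7,-0.5,0]},{"d":[2.05,-0.3,0]},{"d":[0,0,3]},{"d":[0,0,4]},{"d":[0,0,4]},{"d":[0,0,4]},{"d":[0,0,2]}]'
python3 inch.py '[{"d":[0,0,2]},{"d":[0,0,0.5]},{},{}]'
python3 go.py 512.9 25.1 95 1.806
python3 - <<'E'
from bench import ctrl
import cv2
s=ctrl.snapshot("scene");im=s["image"][:,:,::-1]
cv2.imwrite('pics/s4.png',cv2.resize(im[130:250,270:410],(700,600),interpolation=cv2.INTER_CUBIC)[:600])
E
```

```text
time_s: 17.15
eef_pos: [511.4, 23.8, 165.7]
tool_rot: [[-0.973, -0.229, -0.004], [-0.229, 0.973, -0.001], [0.004, -0.0, -1.0]]
wrist_force: [0.2, -0.4, 0.1]
width: 29.8
finger_force: 0.0
time_s: 17.55
eef_pos: [514.0, 24.9, 144.8]
tool_rot: [[-0.973, -0.232, 0.001], [-0.232, 0.973, 0.0], [-0.001, -0.0, -1.0]]
wrist_force: [-0.4, -0.1, -0.2]
width: 30.2
finger_force: 0.0
t 17.55 p [514.   24.9 144.8] F [-0.4 -0.1 -0.2] q7 1.06
rotvec [-0.     0.001 -0.001] shift after rot [ 1.1  0.4 49.8] shift now [ 1.1  0.5 49.8]
```

View pics/s4.png

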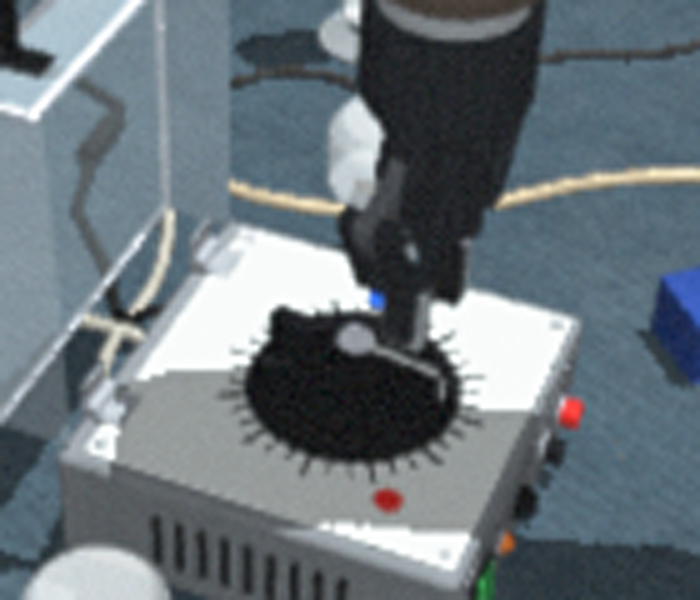

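The open fingers straddle the pointer half of the wing, which runs from (355,340) to (440,380), and the red dot is at (389,499). I'll lower and pinch.

Converted, 8 mm is 0.8, 1 mm is 0.1.

```bash
python3 inch.py '[{"d":[0.1,0.04,1.5]},{"d":[0,0,1.5]},{"d":[0,0,1.2]},{"d":[0,0,0.8]},{},{}]'
python3 inch.py '[{},{},{},{},{}]' 5
python3 go.py 512.9 25.1 95 1.806
```

```text
time_s: 18.2
eef_pos: [512.2, 25.2, 93.5]
tool_rot: [[-0.972, -0.234, -0.001], [-0.234, 0.972, 0.0], [0.0, 0.001, -1.0]]
wrist_force: [-0.0, -0.1, 0.7]
width: 29.9
finger_force: 0.0
time_s: 18.7
eef_pos: [512.5, 24.6, 94.1]
tool_rot: [[-0.973, -0.233, 0.0], [-0.233, 0.973, -0.001], [-0.0, -0.001, -1.0]]
wrist_force: [-0.3, -2.6, 4.6]
width: 11.5
finger_force: 61.3
t 18.7 p [512.5  24.6  94.1] F [-0.3 -2.6  4.6] q7 1.0
rotvec [-0.001  0.    -0.   ] shift after rot [-0.5  0.4 -0.9] shift now [-0.5  0.4 -0.9]
```

```bash
python3 inch.py '[{"d":[-0.01,0.21,0],"rot":[0,0,0.6]},{"d":[-0.02,0.41,0],"rot":[0,0,1.18]},{"d":[-0.025,0.41,0],"rot":[0,0,1.18]},{"d":[-0.025,0.41,0],"rot":[0,0,1.18]},{"d":[-0.025,0.41,0],"rot":[0,0,1.18]},{"d":[-0.025,0.41,0],"rot":[0,0,1.18]},{"d":[-0.025,0.41,0],"rot":[0,0,1.18]},{"d":[-0.01,0.2,0],"rot":[0,0,0.58]},{},{}]'
python3 go.py 517.8 52.8 94 0.979
```

```text
time_s: 19.7
eef_pos: [517.7, 53.6, 94.1]
tool_rot: [[-0.832, 0.555, 0.001], [0.555, 0.832, 0.002], [-0.0, 0.002, -1.0]]
wrist_force: [1.6, 2.9, 1.4]
width: 11.8
finger_force: 61.0
t 19.7 p [517.7  53.6  94.1] F [1.6 2.9 1.4] q7 0.24
rotvec [0.002 0.    0.004] shift after rot [-0.5 -0.6  0.1] shift now [-0.5 -0.6  0.1]
```

```bash
python3 inch.py '[{},{},{},{"d":[0,0,-1.5]},{"d":[0,0,-3.5]},{"d":[0,0,-4.5]},{"d":[-2,-3,-5]},{"d":[-3,-4.5,-5]},{"d":[-3,-4.5,-4]},{"d":[-3,-4.5,-1.5]}]' 30
python3 - <<'E'
from bench import ctrl
import cv2,pickle
a=[]
for n,x,y in(("top",290,165),("scene",280,155)):
    s=ctrl.snapshot(n);pickle.dump(s,open(f'pics/{n}5.pkl','wb'));im=s["image"][:,:,::-1]
    a.append(cv2.resize(im[y:y+100,x:x+133//2*2][:, :132],None,fx=6,fy=6,interpolation=cv2.INTER_CUBIC))
cv2.imwrite('pics/t5.png',a[0]);cv2.imwrite('pics/s5.png',a[1])
E
python3 go.py 678 88 330 0.396
```

```text
time_s: 20.7
eef_pos: [518.0, -101.7, 310.7]
tool_rot: [[-0.832, 0.554, 0.005], [0.554, 0.832, -0.002], [-0.005, 0.001, -1.0]]
wrist_force: [2.0, 0.4, -0.6]
width: 29.8
finger_force: 0.0
t 20.8 p [ 517.7 -110.8  308.7] F [0.1 0.2 0.2] q7 0.76
rotvec [-0.     0.005  0.572] shift after rot [121.6 224.5 -21.3] shift now [-19.4 254.6 -21.6]
```

View pics/t5.png

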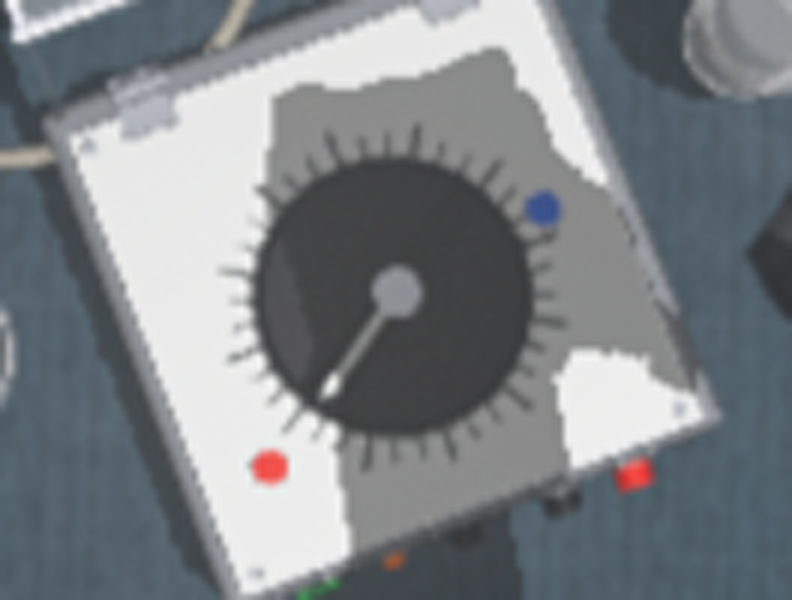

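The cover is open. The hub cap is at (397,292), the pointer's outer end at (323,398), the red dot at (270,467) and the disc's centre at about (394,296).

```bash
python3 - <<'E'
from h import *
f=lambda x,y,z:atz(ray(S["top"],290+x/6-.4,165+y/6-.4),z)
ca,cd,t,m,r=f(397,292,111),f(394,296.5,92),f(323,398,115),f(384,312,115),f(270,467,86.5)
A=lambda a,b:np.degrees(np.arctan2(*(b-a)[1::-1]))
print(ca,cd,t,r);c=(ca+cd)/2
print('ptr',A(ca,t),A(c,t),A(m,t),'red',A(c,r),A(ca,r),A(cd,r))
E
```

```text
[547.35030004  33.22505896 111.        ] [546.7337509   33.07443012  92.        ] [507.02251647  59.92747827 115.        ] [480.83317567  78.2400655   86.5       ]
ptr 146.49008056344235 146.21284675741157 146.16778083214908 red 145.7438986988283 145.9120932503421 145.57480981688136
```

View pics/s5.png

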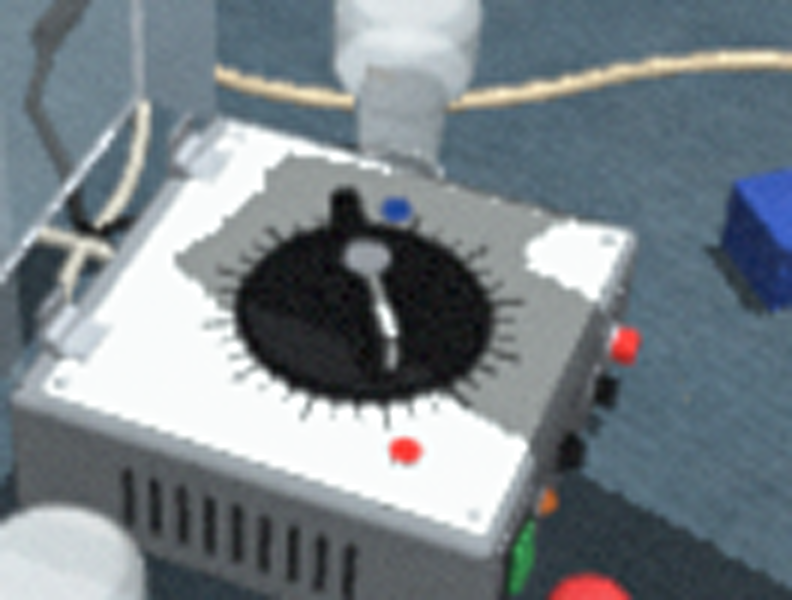

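The pointer reads 146.3° and the red dot 145.7°, so the dial is within about 1°, and the second view agrees. Now I'll close the cover.

```bash
python3 inch.py '[{"d":[0,0,-2],"rot":[0,0,0.9]},{"d":[0,0,-1.5],"rot":[0,0,1.2]},{"rot":[0,0,1.2]},{"rot":[0,0,1.2]},{"rot":[0,0,1.22]},{},{}]'
python3 go.py 679 88.8 294 0.396
```

```text
time_s: 21.5
eef_pos: [516.8, -101.7, 341.8]
tool_rot: [[-0.4, 0.916, 0.0], [0.916, 0.4, -0.001], [-0.001, -0.0, -1.0]]
wrist_force: [-0.7, -0.1, -0.5]
width: 29.7
finger_force: 0.0
t 21.5 p [ 516.8 -101.7  341.8] F [-0.7 -0.1 -0.5] q7 0.29
rotvec [-0.     0.001  0.016] shift after rot [113.2 223.2  47.8] shift now [109.7 224.9  47.7]
```

The manual's scale: shifts go in cm and turns go in units of 0.1 rad. Converting my numbers, 20 mm is 2, 40 mm is 4, 0.016 rad is 0.16.

```bash
python3 inch.py '[{"rot":[0,0,0.16]},{"d":[1.3,2.5,0]},{"d":[2,4,0]},{"d":[2,4,0]},{"d":[2,4,0]},{"d":[2,4,0]},{"d":[1.5,2.8,0]},{"d":[0.5,1,0]},{},{}]'
python3 go.py 679 88.8 294 0.396
```

```text
time_s: 22.5
eef_pos: [679.5, 86.5, 341.1]
tool_rot: [[-0.382, 0.924, -0.001], [0.924, 0.382, -0.001], [-0.0, -0.001, -1.0]]
wrist_force: [0.7, -1.0, -0.3]
width: 29.6
finger_force: 0.0
t 22.5 p [679.5  86.5 341.1] F [ 0.7 -1.  -0.3] q7 -0.13
rotvec [-0.001  0.    -0.004] shift after rot [ 2.3  0.4 47.1] shift now [ 2.4  0.5 47.1]
```

Converted, 15 mm is 1.5, 10 mm is 1.

```bash
python3 inch.py '[{"d":[0.23,0.04,1]},{"d":[0,0,1.5]},{"d":[0,0,1.5]},{"d":[0,0,0.9]},{},{}]'
python3 inch.py '[{},{},{},{}]' 4
python3 go.py 441 -10.5 97 0.396
```

```text
time_s: 23.1
eef_pos: [679.2, 89.7, 292.1]
tool_rot: [[-0.382, 0.924, -0.001], [0.924, 0.382, 0.0], [0.0, -0.0, -1.0]]
wrist_force: [-0.3, 0.4, -0.2]
width: 30.0
finger_force: 0.0
time_s: 23.5
eef_pos: [679.7, 90.2, 293.3]
tool_rot: [[-0.382, 0.924, 0.001], [0.924, 0.382, 0.0], [-0.0, 0.002, -1.0]]
wrist_force: [-0.6, 0.2, 3.2]
width: 7.9
finger_force: 58.6
t 23.5 p [679.7  90.2 293.3] F [-0.6  0.2  3.2] q7 -0.15
rotvec [ 0.002  0.    -0.004] shift after rot [  -0.9 -259.1  196.3] shift now [  -1.8 -259.4  195.9]
```

Converted, 1 mm is 0.1, -17.9 mm is -1.79, -0.004 rad is -0.04.

```bash
python3 inch.py '[{"d":[0,-1.78,-0.18],"rot":[0,0,-0.04]},{"d":[0,-1.79,-0.04]},{"d":[0,-1.79,0.1]},{"d":[0,-1.77,0.24]},{"d":[0,-1.75,0.38]},{"d":[0,-1.71,0.52]},{"d":[0,-1.67,0.65]},{"d":[0,-1.61,0.77]},{},{}]'
python3 go.py 441 -10.5 97 0.396
```

```text
time_s: 24.5
eef_pos: [550.7, 36.2, 268.4]
tool_rot: [[-0.385, 0.923, -0.001], [0.923, 0.385, -0.001], [-0.001, -0.002, -1.0]]
wrist_force: [-5.1, -1.1, 7.2]
width: 7.8
finger_force: 62.6
t 24.5 p [550.7  36.2 268.4] F [-5.1 -1.1  7.2] q7 -0.09
rotvec [-0.002  0.001 -0.   ] shift after rot [  -0.8 -119.2  171.4] shift now [  -0.7 -118.9  171.6]
```

Converted, 15.8 mm is 1.58, -15.5 mm is -1.55.

```bash
python3 inch.py '[{"d":[0,-1.55,0.9]},{"d":[0,-1.47,1.02]},{"d":[0,-1.38,1.13]},{"d":[0,-1.3,1.24]},{"d":[0,-1.19,1.34]},{"d":[0,-1.09,1.42]},{"d":[0,-0.96,1.5]},{"d":[0,-0.85,1.58]},{},{}]'
python3 go.py 441 -10.5 97 0.396
python3 inch.py '[{"d":[0,-0.71,1.63]},{"d":[0,-0.6,1.7]},{"d":[0,-0.47,1.5]},{"d":[0,-0.3,1.2]},{"d":[0,0,0.5]},{},{}]'
python3 go.py 441 -10.5 97 0.396
```

```text
time_s: 25.5
eef_pos: [461.2, -1.2, 166.7]
tool_rot: [[-0.386, 0.923, -0.001], [0.923, 0.386, 0.0], [0.001, -0.001, -1.0]]
wrist_force: [-0.3, -0.8, -2.2]
width: 7.9
finger_force: 66.1
t 25.5 p [461.2  -1.2 166.7] F [-0.3 -0.8 -2.2] q7 -0.07
rotvec [-0.001 -0.001  0.   ] shift after rot [ -0.8 -22.3  69.7] shift now [ -0.8 -22.2  69.7]
time_s: 26.2
eef_pos: [441.7, -9.4, 101.4]
tool_rot: [[-0.386, 0.923, -0.001], [0.923, 0.386, -0.0], [0.0, -0.001, -1.0]]
wrist_force: [-1.4, -0.8, -2.6]
width: 8.0
finger_force: 68.2
t 26.2 p [441.7  -9.4 101.4] F [-1.4 -0.8 -2.6] q7 -0.16
rotvec [-0.001 -0.     0.   ] shift after rot [-0.8 -1.1  4.4] shift now [-0.8 -1.1  4.4]
```

Converted, 1.5 mm is 0.15.

```bash
python3 inch.py '[{"d":[0,0,0.15]},{"d":[0,0,0.15]},{"d":[0,0,0.15]},{},{}]'
python3 inch.py '[{"d":[0,0,0.1]},{"d":[0,0,0.1]},{"d":[0,0,0.1]},{},{}]'
```

```text
time_s: 26.7
eef_pos: [441.0, -9.7, 96.8]
tool_rot: [[-0.386, 0.923, -0.001], [0.923, 0.386, -0.001], [-0.0, -0.001, -1.0]]
wrist_force: [-5.0, -1.4, 0.3]
width: 7.3
finger_force: 68.6
time_s: 27.2
eef_pos: [440.8, -9.8, 94.2]
tool_rot: [[-0.386, 0.923, -0.002], [0.923, 0.386, -0.002], [-0.001, -0.003, -1.0]]
wrist_force: [-8.6, -2.2, 8.3]
width: 7.7
finger_force: 69.5
```

Converted, -15 mm is -1.5, -20 mm is -2.

```bash
python3 inch.py '[{},{},{},{"d":[0,0,-1.5]},{"d":[0,0,-2]},{"d":[0,0,-1]},{},{}]' 24
python3 inch.py '[{},{},{},{"d":[0,0,0.6]},{"d":[0,0,0.6]},{"d":[0,0,0.3]},{},{}]' 0
python3 go.py 439.5 -11 121 0.396
```

```text
time_s: 28.0
eef_pos: [441.9, -9.7, 138.7]
tool_rot: [[-0.385, 0.923, 0.001], [0.923, 0.385, -0.0], [-0.001, 0.0, -1.0]]
wrist_force: [-0.7, 0.3, -0.0]
width: 24.0
finger_force: 0.0
time_s: 28.8
eef_pos: [441.7, -9.2, 123.8]
tool_rot: [[-0.386, 0.923, -0.0], [0.923, 0.386, 0.0], [0.0, -0.0, -1.0]]
wrist_force: [0.5, 0.4, 0.5]
width: 0.0
finger_force: 0.0
t 28.8 p [441.7  -9.2 123.8] F [0.5 0.4 0.5] q7 -0.12
rotvec [-0. -0.  0.] shift after rot [-0.8 -2.8  2.8] shift now [-0.8 -2.8  2.8]
```

Converted, -1.5 mm is -0.15, 1.5 mm is 0.15.

```bash
python3 inch.py '[{"d":[0,-0.15,0.15]},{"d":[0,0,0.15]},{"d":[0,0,0.1]},{},{}]'
python3 inch.py '[{"d":[0,0,0.1]},{"d":[0,0,0.1]},{},{}]'
```

```text
time_s: 29.3
eef_pos: [440.4, -10.1, 120.7]
tool_rot: [[-0.386, 0.923, -0.0], [0.923, 0.386, -0.001], [-0.001, -0.001, -1.0]]
wrist_force: [-4.4, -0.1, 13.1]
width: -0.1
finger_force: 6.7
time_s: 29.7
eef_pos: [440.6, -10.0, 120.2]
tool_rot: [[-0.386, 0.923, -0.0], [0.923, 0.386, -0.004], [-0.003, -0.002, -1.0]]
wrist_force: [-11.3, -1.5, 36.7]
width: -0.2
finger_force: 18.5
```

```bash
python3 inch.py '[{"d":[0,0,-0.5]},{"d":[0,0,-2]},{"d":[0,0,-4]},{"d":[0,0,-4]},{"d":[-2.5,0,0]},{"d":[-4,0,0]},{"d":[-4,0,0]},{"d":[-4,0,0]},{"d":[-2.5,0,0]},{}]'
python3 - <<'E'
from bench import ctrl
import numpy as np,cv2,pickle
for n in("top","scene"):
    im=ctrl.snapshot(n)["image"];o=pickle.load(open(f'pics/{n}0.pkl','rb'))["image"]
    d=cv2.absdiff(cv2.GaussianBlur(im,(3,3),0),cv2.GaussianBlur(o,(3,3),0)).max(2)
    k,l,s,c=cv2.connectedComponentsWithStats((d>35).astype(np.uint8))
    for b in s[1:]:
        if b[4]>15:print(n,b)
s=ctrl.read_state();print(s["time_s"],np.round(s["eef_pos"]),np.round(s["wrist_force"],1))
E
```

```text
time_s: 30.7
eef_pos: [506.6, -171.4, 222.3]
tool_rot: [[-0.38, 0.925, 0.0], [0.925, 0.38, -0.0], [-0.0, 0.0, -1.0]]
wrist_force: [0.1, 0.1, -0.3]
width: 0.1
finger_force: 0.0
top [ 325  179   46   51 1035]
top [379 189  34  59 319]
top [  384   190   256   210 18198]
top [468 200   5   8  25]
top [ 438  203   61   64 1510]
top [ 362  283   34  103 1306]
top [394 307   8  23  78]
top [357 349   4  10  18]
top [384 360   7  10  45]
top [338 370  17  27 187]
scene [632   0   8  11  55]
scene [444   6  16  53 229]
scene [411  17  11  20 130]
scene [625  27  15  11 127]
scene [616  36  24  17 256]
scene [ 392   53   54   82 2313]
scene [598 104   7  14  33]
scene [524 164  28  24 358]
scene [ 307  171   41   33 1024]
scene [347 170  39  44 227]
scene [ 497  175   51  161 5374]
scene [398 180  38  27 696]
scene [345 199  12   6  19]
scene [342 201   4  10  18]
scene [381 206   5   8  26]
scene [389 209   5   6  23]
scene [603 211  27  33 133]
scene [ 374  221  120  133 4719]
scene [ 602  227   38   73 1328]
scene [470 379   5  12  32]
scene [476 395  12   5  36]
30.8 [ 506. -167.  223.] [0.1 0.3 0.1]
```

```bash
python3 -c "
from bench import ctrl
print(ctrl.finish_job())"
```

```text
the job is handed in; nothing more can be done
None
```

The job is handed in at about 31 s: the case stands upright on the bench, the dial points at the red dot to within about 1°, and the cover is pressed down to its stop; I knocked nothing that I could see, though the flask, beaker and bottle were only checked by comparing images at the end, with arm shadow near the bottle.

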